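# Wipe a drive: load the eraser, dial five passes, press start

### The arm

A 7-joint arm with a two-finger parallel gripper is mounted at the origin on the work surface. World frame = base frame: x ahead of the robot, y to its left, z up, the work surface at z = 0. Lengths are in mm, angles in rad, forces in N, time in s.
With the tool pointing down it reaches from about 400 to 875 mm from the base axis. Payload 19.3 kg.
Tool frame: the origin (TCP) lies at the very end of the fingers, on their centre line; the grasp point (between the pads) lies 19 mm behind it; z points along the fingers, y is the line along which they close (so a half turn about z gives the same grasp; the last joint's range is limited). The gripper opens to 85 mm and grips with 20 to 120 N. Pads are 22 mm wide; open, the fingers measure 114 mm over their backs; the gripper's body (76 mm by 85 mm) begins 54 mm behind the grasp point. The pads swing forward as they close: fully open they stand 13 mm farther back than shut.
Start: joints at [1.185, 0.521, -0.036, 1.599, 0.021, 1.021, -0.113], TCP at [194.083, -594.093, 231.291] pointing down, gripper open.
Joint ranges: [-2.91, 2.91], [-0.3, 2.13], [-1.5, 1.42], [0.17, 2.43], [-1.26, 4.41], [0.16, 1.93], [-2.52, 2.52]. Speed limits (rad/s): [1.89, 1.89, 2.39, 2.39, 3.01, 3.01, 3.01].

### API

Orientations are given as a 3x3 rotation matrix whose columns are the frame's x, y, z axes.
In Python, from workcell import robot gives the robot as it stands. Calls block until the motion is done:
- robot.movep(position, orientation): joint-space move of the TCP to a pose.
- robot.movel(position, frame=None, max_speed=150, guard=None): straight line of the TCP; frame=None keeps the orientation; max_speed is the mean speed in mm/s. With guard (N) it stops when the force on the tool has changed by that much, and returns True; else False.
- robot.goto_joints(angles): joint-space move.
- robot.open_gripper() and robot.clamp(): open the fingers fully, or close them until they stop; the grip force is fixed at half the most.
- robot.wait(seconds).
- robot.inverse_kinematics(position, orientation): joint angles nearest the present ones, or None.
- robot.read_state(): the state.
- robot.camera(name): name is "side" or "top"; returns a dict with "image" (480x640x3 uint8, blue, green, red), "range_z" (480x640 float32, mm along the optical axis (not along the pixel's ray), 0 where there is no reading), "fx", "fy", "cx", "cy" (pixels), "dist_coeffs" ([k1, k2, p1, p2, k3] as OpenCV has them; the pictures are not rectified), "cam_to_world" (4x4, takes a point from camera to world coordinates). Camera axes: x right, y up, looking along -z (the intrinsics and any distortion apply to the point x, -y, -z); pixel columns grow to the right and rows downward; lengths in mm; the calibration is good to about 2 mm. A picture is of the moment at which its call begins.
A pose or a line that the arm cannot do raises robot.PlanningError and nothing moves.
- robot.finish_job(): hands the job in; it is judged then, once.
Trained networks look in a picture, given as the dict that the camera call returned (one of the last four; its "shot" number tells which), for a name from the list of things; names that differ only in an ending like _2 or _b are one class to them, and where a whole thing is asked for, a point or a joint stands for the part that bears it (a point fixed in the world has none). Each returns a list of dicts, best first, with "conf" (0 to 1); they miss things now and then, are a little off and sometimes report something else, mostly with a low value. They report only what shows in the picture. A call takes as long as a camera call.
- robot.recognise(picture, thing): "centre" ([column, row] in pixels, amid what is visible of it).
The state is a dict: "time": time; "qpos": joint angles; "qvel": joint speeds; "joint_efforts": joint torques, N m; "eef_pos": TCP position; "tool_rot": TCP orientation; "ft_force": force on the tool from outside, world axes, zero at the start; "torque": the same for the moment, N m; "finger_gap": finger opening in mm; "gripper_force": force on a finger pad.
Only numpy, scipy, OpenCV 4.12 (cv2) and the standard library are available. Lean on these libraries where they do the work, as an engineer would, in place of code of your own. Each camera call takes 0.05 s, during which the arm holds its last target. There are 200 camera calls.

### The job

Without dropping it, lay the drive caddy (the black one with the grip rib on top) flat and fully down in the shallow bay of the eraser console, and set the console's click dial to 5, that is the fifth click clockwise from the stop at the long tick. Only when both are done and let go, press the start button fully and let it spring back. Leave the other things on the desk where they are.

Things in the scene. Friction and masses are not known exactly. Their poses are not given: they have to be found in the camera images.
- eraser: Drive eraser console, fixed: grey box 240 (x) x 320 (y) x 65 mm high. Origin: centre of its underside. From the robot: bay at the left of the top panel, dial at the back right, start button at the front right. Around the dial ten white ticks, 30 degrees apart, for clicks 0 to 9; the long one is 0 and points left and towards the robot (135 degrees from the console's x axis).
- bay (a point): Centre of the bay's floor. The bay is a rectangular recess in the panel, 124 mm along its x by 90 mm along its y and 12 mm deep (floor 53 mm above the desk, panel at 65 mm). Axes parallel to the console's. The caddy fits with its long side along the bay's x, either way round, with 6 mm to spare on every side.
- caddy: Loose black drive caddy, about 0.22 kg: flat block 112 (x) x 78 (y) x 20 mm high, with a grip rib on top. Origin: centre of its underside; z up.
- rib (a point): Point in the caddy's grip rib, 30 mm above the caddy's underside and over its centre. The rib is 74 mm long along the caddy's x, 12 mm thick (y) and rises from 20 to 41 mm above the underside. Gripped across its thickness from above.
- dial (a joint): Angle of the click dial, rad: 0 at the anticlockwise stop, growing clockwise seen from above, 4.712 at the other stop. It rests only on whole clicks, 0.5236 (30 degrees) apart: click n is at n x 0.5236, so 5 is 2.618; let go between clicks, it snaps to the nearer. Passing a click takes about 0.07 N m. It starts on click 0, 1 or 2.
- dial_grip (a point): Point on the dial's upright axis, 99 mm above the desk, turning with the dial. Black disc of 54 mm diameter, its top 12 mm above the panel, carrying an upright bar 52 mm long and 14 mm thick whose top is 10 mm above this point. The point's x axis runs along the bar to its pointer end (white line along the top and down that end).
- start (a joint): Travel of the start button in m: 0 up, 0.006 fully pressed; it counts as pressed from 0.004. A spring brings it back; fully down takes about 5 N.
- start_top (a point): Centre of the top of the start button, a plain grey round push button of 30 mm diameter in a black housing on the panel. Pressed straight down.
- bare_drive: Bystander: bare aluminium-coloured drive without a rib, 100 x 70 x 12 mm. It and the caddy lie at the two left-hand places, either way. Leave it.
- tape_dispenser: Bystander: tape dispenser 150 x 60 x 86 mm, to the right.
- pen_cup: Bystander: round pen cup, 76 mm diameter, 85 mm high (pens to 130 mm), at the left.

How it is judged (in metres and radians):
On the way, in this order (a step that is already met when the one before it is completed fails the run):
1. the caddy lies fully down in the bay and the dial stands on click 5, both let go (horizontal distance between caddy and bay below 0.009 m and z of caddy in the frame of bay below 0.004 m and angle between caddy's own z axis and vertical below 0.06 rad and value of joint dial between 2.47 and 2.77 rad and contact force between the fingers and caddy below 0.1 N and contact force between the fingers and eraser below 0.1 N), for 0.2 s.
2. then the start button is pressed (value of joint start above 0.004 m), for 0.02 s.
At the end, for the whole second after the job is handed in: The caddy lies at rest, flat and fully down in the bay (within 9 mm of its centre and 4 mm of its floor, tilt under 0.06 rad), the dial stands on click 5 (2.62 +- 0.15 rad) and the start button has sprung back up (horizontal distance between caddy and bay below 0.009 m and z of caddy in the frame of bay below 0.004 m and angle between caddy's own z axis and vertical below 0.06 rad and linear speed of caddy below 0.02 m/s and value of joint dial between 2.47 and 2.77 rad and value of joint start below 0.0015 m); the robot touches nothing.
It fails at once if the start button is pressed before the caddy is down in the bay and the dial is on 5 (value of joint start above 0.004 m and not (horizontal distance between caddy and bay below 0.009 m and z of caddy in the frame of bay below 0.004 m and value of joint dial between 2.47 and 2.77 rad)).
It fails at once if the caddy is dropped or thrown (moves faster than 0.5 m/s out of the fingers) (linear speed of caddy above 0.5 m/s and contact force between the fingers and caddy below 0.05 N).
It fails at once if a bystander is shifted by more than 30 mm (distance of any of bare_drive, tape_dispenser, pen_cup from where it was at the start of the episode above 0.03 m).
It also fails if it takes over 66 s, if anything falls off the work surface, if the arm or the gripper's body presses on something with over 40 N, if the wrist force passes 120 N, or if a joint passes its speed limit or range.

## Working session

There is one attempt and no reset: what is moved stays moved. The work goes in short steps, each a Python script; the robot and the scene stay as the last script left them, time stands still between calls to the robot, and variables do not carry over. Pictures are saved under pics/ and viewed, at most 10 in all, crops included, and the job is handed in when it is done.

```bash
mkdir -p pics; cat > h.py <<'E'
import numpy as np, cv2
from workcell import robot
def K(p): return np.array([[p["fx"],0,p["cx"]],[0,p["fy"],p["cy"]],[0,0,1]],float), np.array(p["dist_coeffs"],float)
def rays(p,uv):
    k,d=K(p); n=cv2.undistortPoints(np.array(uv,float).reshape(-1,1,2),k,d).reshape(-1,2)
    return np.c_[n[:,0],-n[:,1],-np.ones(len(n))]
def at_range(p,uv):
    uv=np.array(uv,float).reshape(-1,2); r=rays(p,uv); T=np.array(p["cam_to_world"])
    z=p["range_z"][uv[:,1].round().astype(int),uv[:,0].round().astype(int)]
    return (r*z[:,None])@T[:3,:3].T+T[:3,3]
def at_height(p,uv,h):
    T=np.array(p["cam_to_world"]); r=rays(p,uv)@T[:3,:3].T; o=T[:3,3]
    return o+r*((h-o[2])/r[:,2])[:,None]
def cloud(p):
    v,u=np.mgrid[0:480,0:640]; w=at_range(p,np.c_[u.ravel(),v.ravel()]).reshape(480,640,3)
    w[p["range_z"]==0]=np.nan; return w
E
python3 - <<'E'
from h import *
for n in("top","side"):
    p=robot.camera(n); cv2.imwrite(f"pics/{n}0.png",p["image"])
    print(n,np.round(p["cam_to_world"],3).tolist(),p["fx"],p["dist_coeffs"])
    for t in("eraser","caddy","rib","dial","dial_grip","start_top","start","bare_drive","tape_dispenser","pen_cup"):
        for r in robot.recognise(p,t)[:2]:
            c=np.array(r["centre"]); print(t,round(r["conf"],2),c.round(1),at_range(p,c).round(1)[0])
s=robot.read_state();print(s["time"],s["tool_rot"],s["finger_gap"])
E
```

```text
top [[-0.003, 0.991, -0.133, 329.047], [-1.0, -0.002, 0.012, -2.821], [0.011, 0.133, 0.991, 1512.371], [0.0, 0.0, 0.0, 1.0]] 585.9328974925321 [-0.1653336  0.         0.         0.         0.       ]
eraser 0.63 [344.7 227.6] [553.4 -72.8  64.3]
caddy 0.59 [209.3 270.6] [447.8 269.1  40.6]
rib 0.66 [206.7 268. ] [454.5 276.   39.9]
dial 0.58 [376.6 256.8] [ 477.3 -149.4   87.5]
dial 0.54 [378.9 211.3] [ 587.5 -155.1  104. ]
dial_grip 0.92 [382.8 215.4] [ 580.7 -166.7   84.7]
start_top 0.61 [371.8 256.7] [ 478.5 -138.4   79.3]
start 0.53 [373.9 259.2] [ 471.9 -143.2   82.4]
bare_drive 0.81 [202.7 210.3] [609.  296.3   7.3]
bare_drive 0.5 [379.7 210.4] [ 589.3 -156.8  106.4]
tape_dispenser 0.73 [500.8 226.1] [ 556.  -469.6   71.6]
pen_cup 0.91 [133.5 243.3] [522.4 480.    4. ]
side [[-0.956, 0.218, -0.197, 241.414], [-0.294, -0.724, 0.624, 903.287], [-0.007, 0.655, 0.756, 1189.194], [0.0, 0.0, 0.0, 1.0]] 512.2786791034706 [-0.054275  0.        0.        0.        0.      ]
eraser 0.74 [315.6 230.4] [558.7 -47.4  61.9]
caddy 0.9 [316.7 342.7] [451.9 284.3  20.1]
rib 0.57 [318.6 343.3] [447.3 282.7  16.8]
dial 0.49 [314.9 200.1] [ 592.5 -148.6   81.1]
dial_grip 0.77 [314.8 198.1] [ 592.  -146.7   91.6]
start_top 0.61 [353.6 207.4] [ 470.  -145.7   88.3]
start 0.55 [351.8 207.1] [ 475.8 -146.7   86.8]
bare_drive 0.69 [259.7 333. ] [604.5 297.   13.5]
tape_dispenser 0.74 [354.1 147.1] [ 545.7 -444.8   67. ]
tape_dispenser 0.63 [350.4 209.8] [ 477.6 -137.5   83.8]
pen_cup 0.84 [267.5 394.3] [497.7 492.3 125. ]
1.1 [[ 9.50554052e-01  3.10559163e-01 -1.60567318e-05]
 [ 3.10559163e-01 -9.50554051e-01  4.89867333e-05]
 [-4.95125486e-08 -5.15511031e-05 -9.99999999e-01]] 85.19504916295911
```

```bash
python3 - <<'E'
from h import *
P={n:robot.camera(n) for n in("top","side")}
a=cv2.resize(P["top"]["image"][150:310,170:430],None,fx=3,fy=3,interpolation=cv2.INTER_CUBIC); cv2.imwrite("pics/t1.png",a)
b=cv2.resize(P["side"]["image"][150:390,220:420],None,fx=2.5,fy=2.5,interpolation=cv2.INTER_CUBIC); cv2.imwrite("pics/s1.png",b)
def rect(n,m): 
    q=m[:,:2].astype(np.float32); r=cv2.minAreaRect(q); print(n,len(q),np.round(r[0],1),np.round(r[1],1),round(r[2],2),"medz",np.median(m[:,2]).round(1))
for n,p in P.items():
    w=cloud(p).reshape(-1,3); print(n)
    x,y,z=w.T
    B=lambda x0,x1,y0,y1,z0,z1:w[(x>x0)&(x<x1)&(y>y0)&(y<y1)&(z>z0)&(z<z1)]
    rect("desk",B(300,400,-100,200,-20,20))
    rect("panel",B(400,720,-300,180,60,71))
    rect("bayfloor",B(400,720,-300,180,48,57))
    rect("dialbar",B(540,640,-220,-90,100,120))
    rect("dialall",B(540,640,-220,-90,72,120))
    rect("start",B(420,530,-220,-90,78,120))
    rect("caddy",B(370,540,200,350,15,60))
    rect("rib",B(370,540,200,350,34,60))
E
```

```text
top
desk 4349 [349.6  50.5] [298.7  98.2] 89.93 medz 0.3
panel 8995 [562.8 -72.8] [321.6 242.4] 79.43 medz 65.5
bayfloor 1459 [560.2 -70.9] [315.4 238.2] 79.65 medz 53.4
dialbar 127 [ 591.1 -164.1] [52.4 14.7] 64.6 medz 108.7
dialall 385 [ 589.3 -151.5] [ 90.9 126.6] 2.78 medz 81.0
start 181 [ 476.6 -143.2] [41.  42.2] 14.69 medz 85.0
caddy 1278 [454.6 273.9] [113.2  80.1] 15.31 medz 21.0
rib 147 [454.9 274.3] [74.6 13.7] 15.51 medz 40.9
side
desk 2923 [350.  50.] [100. 300.] 0.01 medz 0.4
panel 5157 [562.8 -70.6] [326.6 243.9] 79.21 medz 65.2
bayfloor 1060 [562.3 -69.1] [322.5 241.8] 79.13 medz 53.4
dialbar 82 [ 590.8 -161. ] [52.2 17.3] 61.02 medz 107.3
dialall 240 [ 600.5 -152.9] [92.7 68.9] 73.7 medz 88.1
start 90 [ 476.9 -137.2] [43.8 38.2] 0.13 medz 85.0
caddy 1178 [455.7 276.8] [112.2  82.2] 14.84 medz 20.9
rib 151 [455.8 277.7] [71.8 16. ] 15.65 medz 39.7
```

View pics/t1.png

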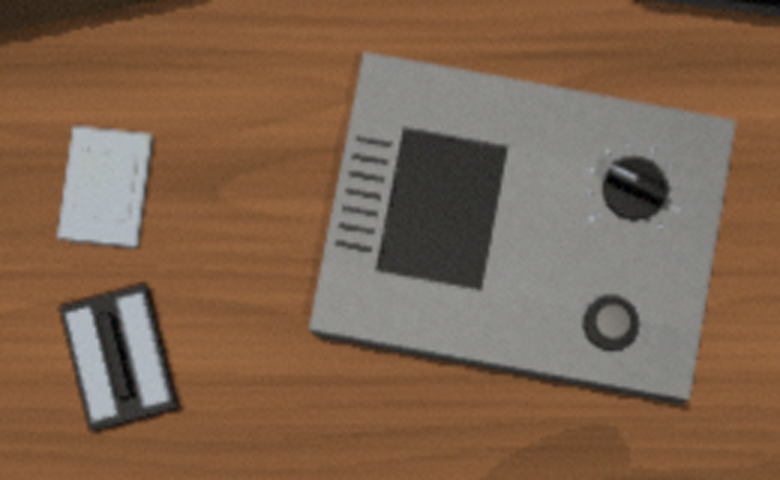

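View pics/s1.png

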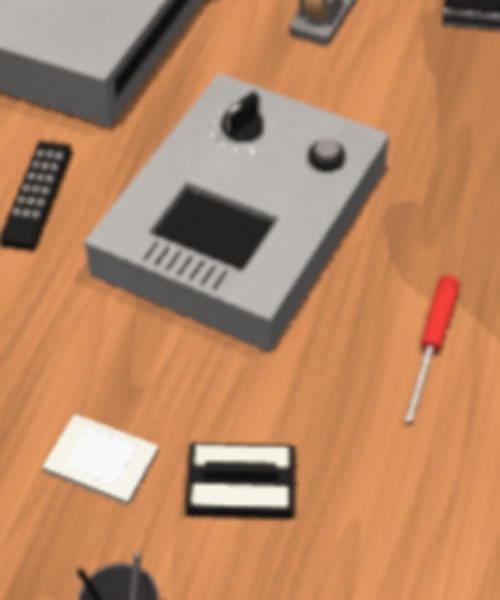

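```bash
python3 - <<'E'
from h import *
for n in("top","side"):
    p=robot.camera(n); w=cloud(p)
    g=cv2.cvtColor(p["image"],cv2.COLOR_BGR2GRAY)
    m=(np.hypot(w[...,0]-565,w[...,1]+20)<100)&(g<70)
    k,l,st,_=cv2.connectedComponentsWithStats(m.astype(np.uint8)); i=1+st[1:,4].argmax()
    v,u=np.nonzero(l==i); print(n,len(u))
    for h in(53,65):
        q=at_height(p,np.c_[u,v],h)[:,:2].astype(np.float32); r=cv2.minAreaRect(q); print(h,np.round(r[0],1),np.round(r[1],1),round(r[2],2))
    # panel hole in cloud: floor points by height in console frame
    s=np.isfinite(w[...,2])&(np.hypot(w[...,0]-565,w[...,1]+20)<95)&(w[...,2]<59)&(w[...,2]>45)
    r=cv2.minAreaRect(w[s][:,:2].astype(np.float32)); print("floor",np.round(r[0],1),np.round(r[1],1),round(r[2],2))
    r=robot.recognise(p,"start_top"); 
    if r:print(at_height(p,r[0]["centre"],85).round(1))
    m=(np.hypot(w[...,0]-477,w[...,1]+140)<17)&(w[...,2]>72)
    q=w[m]; print("start",np.percentile(q[:,2],[10,50,90]).round(1))
for xyz in ([455,275.5,21.5],[565,-20,75],[591,-162.5,83],[477,-140,90]): print(xyz)
E
```

```text
top 1664
53 [577.1  -3.3] [ 88.6 122. ] 79.4
65 [575.   -3.3] [ 87.9 121. ] 79.4
floor [571.2 -16.1] [166.2 183.3] 54.29
[[ 476.4 -143.    85. ]]
start [76.7 85.8 90.5]
side 822
53 [579.2  -8.7] [ 79.5 116.8] 79.52
65 [575.7   0.9] [ 78.6 115.6] 79.52
floor [575.1  -9.1] [153.7 124.5] 15.39
[[ 468.3 -144.3   85. ]]
start [75.1 84.6 89.1]
[455, 275.5, 21.5]
[565, -20, 75]
[591, -162.5, 83]
[477, -140, 90]
```

```bash
cat >> h.py <<'E'
def R(deg):
    c,s=np.cos(np.radians(deg)),np.sin(np.radians(deg)); return np.array([[c,s,0],[s,-c,0],[0,0,-1.]])
def st(*k):
    s=robot.read_state(); print("t",round(s["time"],1),"pos",np.round(s["eef_pos"],1),"gap",round(s["finger_gap"],1),"F",np.round(s["ft_force"],1),"M",np.round(s["torque"],2),"gf",np.round(s["gripper_force"],1),"q7",np.round(s["qpos"][-1],2)); return s
E
python3 - <<'E'
from h import *
robot.movep([455.2,275.5,130],R(15.3)); st()
print(robot.movel([455.2,275.5,21.5],guard=8)); st()
robot.clamp(); st()
robot.movel([455.2,275.5,140],max_speed=100); st()
p=robot.camera("side"); cv2.imwrite("pics/s2.png",cv2.resize(p["image"][200:420,200:460],None,fx=2.5,fy=2.5))
for h in (62,): print(robot.recognise(p,"caddy"))
E
```

```text
t 4.6 pos [455.6 275.  130. ] gap 85.4 F [0.7 0.9 0.7] M [ 0.04  0.01 -0.  ] gf 0.0 q7 -2.47
False
t 5.5 pos [455.5 275.7  22. ] gap 85.7 F [-0.2  0.8  1.1] M [ 0.03 -0.09  0.04] gf 0.0 q7 -2.5
t 6.1 pos [455.3 275.6  21.8] gap 10.7 F [-1.1 -0.8  6.8] M [-0.22  0.24 -0.  ] gf 59.6 q7 -2.5
t 7.5 pos [454.9 275.4 139.4] gap 10.5 F [ 0.3 -0.4 -2.6] M [ 0.   -0.02  0.06] gf 58.5 q7 -2.36
[{'centre': [315.7, 323.2], 'conf': 0.83}]
```

View pics/s2.png

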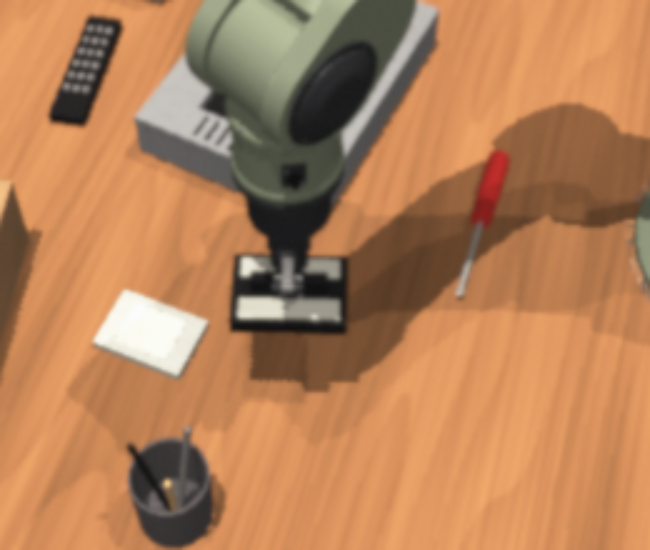

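```bash
python3 - <<'E'
from h import *
print(np.round(robot.read_state()["qpos"],2))
for a in(-10.65,169.35):
    for z in (140,75):
        q=robot.inverse_kinematics([576.6,-3.2,z],R(a)); print(a,z,None if q is None else np.round(q,2))
for a in(64.35,-25.65,-115.65,154.35):
    q=robot.inverse_kinematics([591,-162.5,83],R(a)); print(a,None if q is None else np.round(q,2))
E
```

```text
[-0.2   0.56 -0.62  1.91  0.44  0.81 -2.36]
-10.65 140 [ 0.25  0.6  -0.49  1.79  0.36  0.84 -2.17]
-10.65 75 [ 0.21  0.69 -0.44  1.83  0.43  0.72 -2.22]
169.35 140 [ 0.66  0.88 -1.21  1.77  0.9   1.17  0.55]
169.35 75 [ 0.62  0.95 -1.13  1.81  0.99  1.08  0.49]
64.35 [ 0.66  0.8  -0.74  1.72  0.67  0.9  -0.82]
-25.65 [ 0.44  0.71 -0.39  1.73  0.37  0.77 -2.15]
-115.65 [-0.49  1.13  1.22  1.78 -1.18  1.17 -2.46]
154.35 [ 0.84  0.95 -1.08  1.71  0.94  1.1   0.57]
```

```bash
python3 - <<'E'
from h import *
F=R(-10.65)
robot.movep([576.6,-3.2,140],F); st()
robot.movel([576.6,-3.2,92],max_speed=80); st()
print(robot.movel([576.6,-3.2,74],max_speed=25,guard=8)); st()
E
```

```text
t 8.7 pos [576.4  -1.2 140.1] gap 10.9 F [ 0.6  0.7 -2.4] M [ 0.05  0.   -0.02] gf 58.5 q7 -2.17
t 9.5 pos [576.7  -3.1  92.1] gap 10.4 F [-0.7 -0.4 -2.7] M [-0.   -0.   -0.03] gf 58.4 q7 -2.21
True
t 10.2 pos [576.4  -3.2  74.8] gap 11.1 F [-2.2  0.1  9.4] M [-0.07  0.39 -0.01] gf 60.1 q7 -2.22
```

Stopped at exactly the full-down height (74.8). Release and check.

```bash
python3 - <<'E'
from h import *
robot.open_gripper(); st()
robot.movel([576.6,-3.2,150],max_speed=120)
robot.movep([480,-140,190],R(64.35)); st()
p=robot.camera("side"); cv2.imwrite("pics/s3.png",cv2.resize(p["image"][150:310,220:420],None,fx=3,fy=3))
w=cloud(p).reshape(-1,3); m=(np.hypot(w[:,0]-576,w[:,1]+3)<60)&(w[:,2]>60)&(w[:,2]<120)
m2=m&(w[:,2]>84); q=w[m2]; print(len(q),cv2.minAreaRect(q[:,:2].astype(np.float32)),np.median(q[:,2]))
m3=m&(w[:,2]>69)&(w[:,2]<80); q=w[m3]; print(len(q),cv2.minAreaRect(q[:,:2].astype(np.float32)),np.median(q[:,2]))
A=np.c_[q[:,:2],np.ones(len(q))]; print(np.linalg.lstsq(A,q[:,2],rcond=None)[0])
E
```

```text
t 10.9 pos [575.9  -3.3  74.4] gap 85.5 F [-0.7 -0.2  0.8] M [ 0.01 -0.03  0.02] gf 0.0 q7 -2.22
t 13.0 pos [ 480.1 -139.7  189.7] gap 85.4 F [ 0.8 -0.2  0.8] M [ 0.02 -0.02  0.04] gf 0.0 q7 -0.74
130 ((576.333984375, -3.0072669982910156), (15.830404281616211, 74.95994567871094), 77.29694366455078) 91.93508600010182
620 ((576.517333984375, -5.754550933837891), (118.33197784423828, 106.88765716552734), 5.559691429138184) 73.52688096352836
[3.17504287e-03 5.12316038e-03 7.19188689e+01]
```

View pics/s3.png

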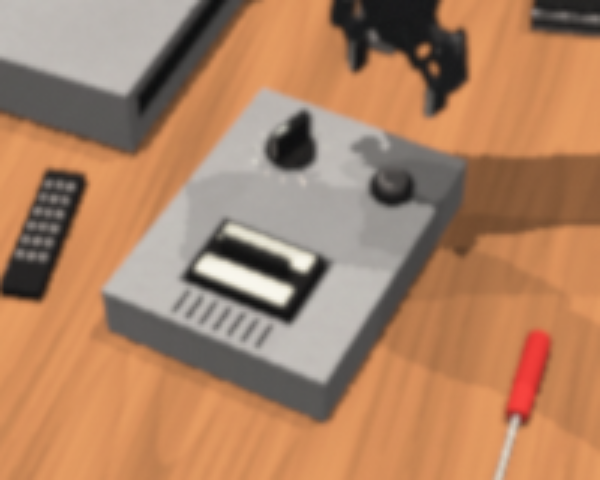

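The caddy lies flat in the bay (crop around 255,265), its top at 73.5 mm as it must be. Now the dial.

```bash
python3 - <<'E'
from h import *
c=[591,-162.5]
robot.movep(c+[150],R(64.35)); 
print(robot.movel(c+[83],max_speed=80,guard=8)); st()
robot.clamp(); st()
for a in(34.35,4.35,-25.65):
    robot.movel(c+[83],R(a)); st()
robot.wait(.2); s=st(); print(np.degrees(np.arctan2(s["tool_rot"][1][0],s["tool_rot"][0][0])))
robot.open_gripper(); robot.movel(c+[150],max_speed=120)
robot.movep([477,-143,190],R(-25.65)); st()
p=robot.camera("top"); cv2.imwrite("pics/t4.png",cv2.resize(p["image"][160:290,270:440],None,fx=4,fy=4))
robot.movep([590,-340,250],R(-25.65)); st()
p=robot.camera("side"); cv2.imwrite("pics/s4.png",cv2.resize(p["image"][150:310,220:420],None,fx=4,fy=3.75))
w=cloud(p).reshape(-1,3)
q=w[(np.hypot(w[:,0]-591,w[:,1]+162)<40)&(w[:,2]>100)&(w[:,2]<120)]; print(len(q),cv2.minAreaRect(q[:,:2].astype(np.float32)))
p=robot.camera("top"); cv2.imwrite("pics/t5.png",cv2.resize(p["image"][160:290,270:440],None,fx=4,fy=4))
w=cloud(p).reshape(-1,3)
q=w[(np.hypot(w[:,0]-591,w[:,1]+162)<40)&(w[:,2]>100)&(w[:,2]<120)]; print(len(q),cv2.minAreaRect(q[:,:2].astype(np.float32)))
E
```

```text
False
t 14.6 pos [ 591.3 -162.5   83.4] gap 85.4 F [ 0.1  0.3 -0. ] M [ 0.   -0.   -0.05] gf 0.0 q7 -0.81
t 15.2 pos [ 591.6 -162.8   83.3] gap 12.8 F [ 4.9 -2.4  1.9] M [-0.47 -0.85 -0.05] gf 60.0 q7 -0.81
t 15.9 pos [ 591.3 -162.5   83.3] gap 13.2 F [ 3.7 -1.5  6.2] M [-0.11 -0.4  -0.05] gf 60.5 q7 -1.25
t 16.6 pos [ 591.2 -162.    83.3] gap 13.1 F [0.9 1.  7.1] M [ 0.35 -0.23  0.02] gf 60.8 q7 -1.69
t 17.2 pos [ 591.4 -161.6   83.3] gap 13.0 F [2.  3.1 8.5] M [ 0.76 -0.4  -0.08] gf 60.9 q7 -2.12
t 17.4 pos [ 591.4 -161.6   83.3] gap 13.3 F [2.4 2.3 8.1] M [ 0.79 -0.43  0.03] gf 60.8 q7 -2.12
-25.452249746629658
t 19.4 pos [ 476.8 -143.2  189.9] gap 85.4 F [-0.2  0.2 -0.5] M [ 0.03 -0.    0.02] gf 0.0 q7 -2.06
t 20.4 pos [ 590.1 -338.4  249.1] gap 85.2 F [-0.2  0.3  0.4] M [ 0.03  0.04 -0.01] gf 0.0 q7 -1.76
77 ((589.8724365234375, -160.5651397705078), (17.034639358520508, 52.262542724609375), 66.1783218383789)
124 ((591.0993041992188, -164.13925170898438), (13.246000289916992, 54.37635803222656), 62.793643951416016)
```

View pics/t5.png

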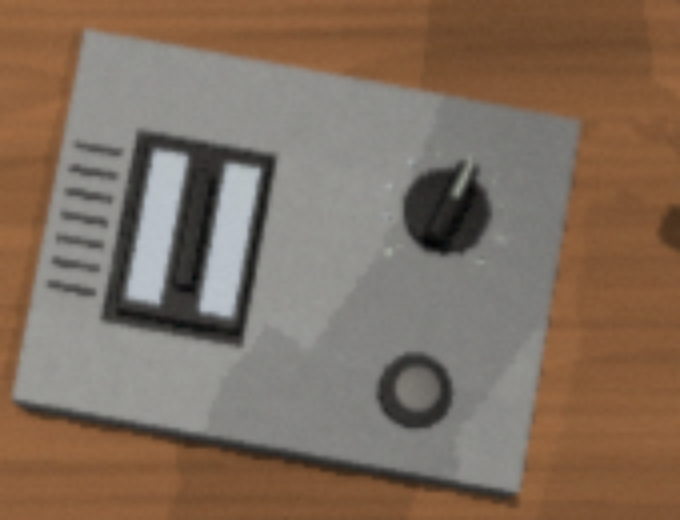

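Dial pointer is up-right at (465,175) in the crop, measured −25.5° vs −25.65° expected: click 5. Now the button.

```bash
python3 - <<'E'
from h import *
c=[476.8,-141.5]
robot.clamp(); robot.movep(c+[140],R(-25.65)); robot.movel(c+[100],max_speed=80); st()
robot.wait(.2)
print(robot.movel(c+[74],max_speed=20,guard=12)); st()
robot.wait(.15); st()
robot.movel(c+[140],max_speed=80)
robot.movep([590,-340,250],R(-25.65)); st()
for n in("top","side"):
    p=robot.camera(n); w=cloud(p).reshape(-1,3)
    m=np.hypot(w[:,0]-477,w[:,1]+141)<10; print(np.median(w[m,2]))
    q=w[(np.hypot(w[:,0]-591,w[:,1]+162)<40)&(w[:,2]>100)&(w[:,2]<120)]; print(cv2.minAreaRect(q[:,:2].astype(np.float32)))
    q=w[(np.hypot(w[:,0]-576,w[:,1]+3)<60)&(w[:,2]>84)&(w[:,2]<120)]; print(cv2.minAreaRect(q[:,:2].astype(np.float32)),np.median(q[:,2]))
E
```

```text
t 22.9 pos [ 477.  -141.5  100.1] gap 0.1 F [-0.4 -0.8  0.6] M [-0.03  0.    0.01] gf 0.0 q7 -2.15
True
t 24.0 pos [ 476.8 -141.5   80.8] gap -0.3 F [-3.8  0.9 18.6] M [ 0.16  0.96 -0.02] gf 9.2 q7 -2.17
t 24.2 pos [ 476.9 -141.5   80.9] gap -0.4 F [-3.6  0.2 17.7] M [ 0.19  0.9  -0.04] gf 8.8 q7 -2.17
t 26.1 pos [ 589.8 -338.5  249. ] gap 0.1 F [0.3 0.9 0.1] M [ 0.03 -0.03  0.01] gf 0.0 q7 -1.77
88.15056666415023
((591.4119262695312, -164.30966186523438), (13.263022422790527, 52.633270263671875), 62.882999420166016)
((577.0233154296875, -5.495534896850586), (12.16681957244873, 74.04490661621094), 79.30402374267578) 93.78652684833719
87.85320653698727
((593.6619262695312, -161.21737670898438), (16.963693618774414, 56.901973724365234), 66.71123504638672)
((575.963134765625, -3.7465858459472656), (16.651601791381836, 74.29891204833984), 76.94059753417969) 92.5626295285706
```

```bash
python3 - <<'E'
from h import *
print(robot.finish_job())
E
```

```text
the job is handed in; nothing more can be done
None
```

The job is handed in at about 26 s of the 66 s allowed. The caddy lies flat and fully down in the bay, the dial stands on click 5, and the start button was then pressed fully and sprang back; the camera depth readings afterwards agree, but the hand-in call returned no verdict.

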